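Hang the round-bellied throwing template on the drop-latch peg

ROBOT

A 7-joint arm with a two-finger parallel gripper is mounted at the origin on the work surface. World frame = base frame: x ahead of the robot, y to its left, z up, the work surface at z = 0. Lengths are in m, angles in rad, forces in N, time in s.
With the tool pointing down it reaches from about 0.425 to 0.875 m from the base axis. Payload 4.7 kg.
Tool frame: the origin (TCP) lies on the centre line of the jaws, within the pads' length; the fingertips stand 11 mm ahead of it and the grasp point (between the pads) lies 8 mm behind it; z points along the fingers, y is the line along which they close (so a half turn about z gives the same grasp; the last joint's range is limited). The gripper opens to 85 mm and grips with 20 to 120 N. Pads are 22 mm wide; open, the fingers measure 114 mm over their backs; the gripper's body (76 mm by 85 mm) begins 54 mm behind the grasp point. The pads swing forward as they close: fully open they stand 13 mm farther back than shut.
Start: joints at [-1.127, 0.321, -0.07, 1.45, 0.023, 1.371, -0.057], TCP at [0.271, 0.591, 0.242] pointing down, gripper open.
Joint ranges: [-2.86, 2.86], [-0.3, 2.09], [-1.38, 1.24], [0.06, 2.45], [-1.56, 4.7], [0.09, 2.05], [-2.69, 2.69]. Speed limits (rad/s): [2.57, 2.57, 3.14, 3.14, 3.14, 3.14, 3.14].

INTERFACE

Orientations are given as a unit quaternion [w, x, y, z].
In Python, from rig import ctrl, kinematics, camera, camera_info gives the robot as it stands. Calls block until the motion is done:
- ctrl.move_ptp(position, orientation): joint-space move of the TCP to a pose.
- ctrl.move_l(position, orientation=None, speed=0.15): straight line of the TCP; orientation=None keeps the orientation; speed is the mean speed in m/s.
- ctrl.move_j(angles): joint-space move.
- ctrl.grip(opening, f_grip=None): finger opening in m; f_grip is the grip in N (None keeps the last); returns when the fingers have stopped.
- ctrl.wait(seconds).
- kinematics.solve_ik(position, orientation): joint angles nearest the present ones, or None.
- camera(name): name is "scene" or "top" or "wrist"; returns the picture (384x512x3 uint8, red, green, blue); there is no depth.
- camera_info(name): a dict with "K" (3x3 intrinsics, pixels), "view" (4x4, takes a point from world to camera coordinates). Camera axes: x right, y down, z forward; pixel columns grow to the right and rows downward; lengths in m; the calibration is good to about 2 mm. A picture is of the moment at which its call begins: read the wrist's pose just before it. camera_info takes no time and is no camera call; for the wrist camera it gives the pose at the moment of the call.
A pose or a line that the arm cannot do raises ctrl.Unreachable and nothing moves.
- ctrl.close_job(): hands the job in; it is judged then, once.
Readings, each from a call of its own:
- ctrl.get_time_s(): time.
- ctrl.get_q(): joint angles.
- ctrl.get_joint_vel(): joint speeds.
- ctrl.get_joint_torque(): joint torques, N m.
- ctrl.get_tcp_pos(): TCP position.
- ctrl.get_orientation(): TCP orientation.
- ctrl.get_wrist_force(): force on the tool from outside, world axes, zero at the start.
- ctrl.get_wrist_torque(): the same for the moment, N m.
- ctrl.get_gripper_width(): finger opening in m.
- ctrl.get_gripper_force(): force on a finger pad.
Only numpy, scipy, OpenCV 4.12 (cv2) and the standard library are available. Lean on these libraries where they do the work, as an engineer would, in place of code of your own. Each camera call takes 0.05 s, during which the arm holds its last target. There are 200 camera calls.

TASK

Draw the round-bellied plywood template up out of the rack and hang it by its eye on the drop-latch peg, pushing it on past the hanging flap until the flap has dropped shut again between the template and the peg's free end. Let go so that it hangs freely and at rest on the peg. Leave the square-bellied template standing in the rack and the two clay cups standing where they are.

Things in the scene. Friction and masses are not known exactly. Their poses are not given: they have to be found in the camera images.
- round_template: the template to hang: upright plywood plate, 10 mm thick (x), 200 mm tall (z), about 130 g. Lower half: a disc 104 mm across with a 60 mm wide flat foot. Above it a 66 mm wide neck (y) with a rectangular eye through it. Over the eye a solid grip tab 66 mm wide, 156 to 200 mm up. Origin: middle of the underside, z up. Starts standing in either slot of the rack, 8 mm above the table.
- round_template_eye (a point): middle of the top edge of the round template's eye (the edge that rests on the peg), 156 mm above its underside; axes as the template. The eye is 46 mm wide (y) and 52 mm high, from 104 to 156 mm up, and goes through along x.
- square_template: bystander: same plywood plate, eye and grip tab, but its lower half is a square, 104 mm wide and 100 mm tall; stands in the other slot. Origin: middle of its underside.
- rack: fixed wooden rack, 90 (x) x 264 (y) x 32 mm, with two upright slots side by side, centred 66 mm either side of its middle along y. Each slot is 13 mm wide (x), 108 mm long (y), 24 mm deep, floor 8 mm above the table. Origin: middle of its underside; x runs through the plates' thickness.
- stand: fixed wooden stand of the peg. Base 160 x 130 x 20 mm (x from -60 to 100 mm); post 30 (x) x 40 (y) mm, top 195 mm up. A level round steel peg, 14 mm diameter, leaves the post along the stand's +x (away from the robot), axis 190 mm above the table, from x 15 mm (post face) to 155 mm (free end). Origin: on the table under the post's middle; z up.
- peg_tip (a point): centre of the free end of the peg, on its axis (155 mm along the stand's x, 190 mm up)
- flap (a joint): angle (rad) of the steel gravity flap (40 g, no spring, 22 mm wide, 5 mm thick) pivoted on the peg axis at x 140 mm of the stand. 0: hangs straight down, end 55 mm below the peg axis; a stop bars it from swinging outward. Positive: end swings inward and up, towards the post, up to 1.35.
- flap_end (a point): lower end of the flap, 55 mm from its pivot. Hanging, it is too long for the eye to pass. An eye slid on from the peg's free end pushes the flap inward with its lower edge until, 40 to 60 mm inside the pivot, the flap slips over that edge and drops back to 0 behind the template.
- cup_a: bystander: terracotta-coloured cup 76 mm across, 95 mm tall, loose, on the far part of the table. Origin: middle of its underside.
- cup_b: bystander: the same kind of cup, loose, to the left of the peg stand. Origin: middle of its underside.
Not all that is in view belongs to the job. Leave any black look-alike of the round_template alone.

How it is judged:
On the way, in this order (a step that is already met when the one before it is completed fails the run):
1. the round template is drawn up out of its slot (z of round_template in the frame of rack above 0.05 m), for 0.1 s.
2. the flap is swung inward by the eye on the peg (value of joint flap above 0.4 rad and x of round_template_eye in the frame of stand below 0.14 m and y of round_template_eye in the frame of stand between -0.03 and 0.03 m), for 0.05 s.
At the end, for the whole second after the job is handed in: The round template hangs at rest by its eye on the peg between post and flap (eye edge 190 to 205 mm up, within 25 mm of the peg axis, tilt under 0.3 rad), the flap is back below 0.15 rad, and the square template and cups are within 40 mm of their starts and upright within 0.3 rad (value of joint flap below 0.15 rad and x of round_template_eye in the frame of stand between 0.018 and 0.135 m and y of round_template_eye in the frame of stand between -0.025 and 0.025 m and z of round_template_eye in the frame of stand between 0.19 and 0.205 m and angle between each of round_template, square_template, cup_a, cup_b's own z axis and vertical below 0.3 rad and linear speed of round_template below 0.05 m/s and distance of each of square_template, cup_a, cup_b from where it was at the start of the episode below 0.04 m); the robot touches nothing.
It fails at once if the square template is moved more than 40 mm or tipped over (distance of square_template from where it was at the start of the episode above 0.04 m or angle between square_template's own z axis and vertical above 0.3 rad).
It fails at once if a cup is pushed more than 40 mm or tipped over (distance of any of cup_a, cup_b from where it was at the start of the episode above 0.04 m or angle between any of cup_a, cup_b's own z axis and vertical above 0.3 rad).
It also fails if it takes over 58 s, if anything falls off the work surface, if the arm or the gripper's body presses on something with over 40 N, if the wrist force passes 120 N, or if a joint passes its speed limit or range.

## Working session

There is one attempt and no reset: what is moved stays moved. The work goes in short steps, each a Python script; the robot and the scene stay as the last script left them, time stands still between calls to the robot, and variables do not carry over. Pictures are saved under pics/ and viewed, at most 10 in all, crops included, and the job is handed in when it is done.

```bash
mkdir -p pics; ls; python3 - <<'E'
from rig import ctrl,camera,camera_info
import cv2,numpy as np
for n in ["scene","top"]:
    im=camera(n); cv2.imwrite(f"pics/{n}0.png",cv2.resize(im[:,:,::-1],(800,600),interpolation=cv2.INTER_CUBIC)); np.save(f"pics/{n}0.npy",im)
    i=camera_info(n); print(n,np.round(i["K"],1).tolist(),np.round(i["view"],3).tolist())
print(ctrl.get_time_s(),ctrl.get_orientation())
E
```

```text
pics
scene [[476.8, 0.0, 253.4], [0.0, 476.8, 195.8], [0.0, 0.0, 1.0]] [[0.63, 0.776, 0.006, -0.39], [0.525, -0.42, -0.74, -0.163], [-0.572, 0.47, -0.672, 1.654], [0.0, 0.0, 0.0, 1.0]]
top [[379.6, 0.0, 255.9], [0.0, 379.6, 187.7], [0.0, 0.0, 1.0]] [[-0.023, -1.0, 0.014, 0.068], [-0.996, 0.021, -0.085, 0.545], [0.084, -0.016, -0.996, 1.081], [0.0, 0.0, 0.0, 1.0]]
0.1 [-1.31436524e-04  2.13211943e-01  9.77005610e-01 -8.29892393e-04]
```

View pics/scene0.png

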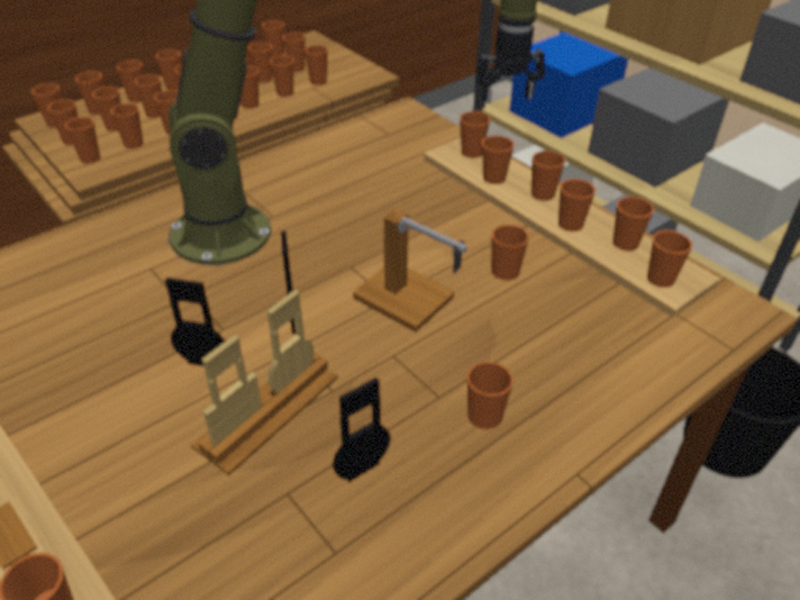

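View pics/top0.png

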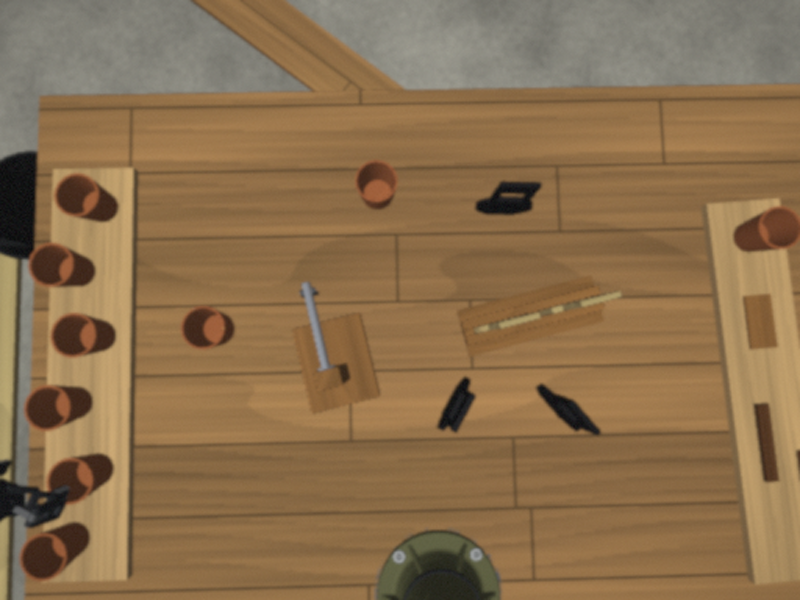

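The scene view (800x600) shows two plywood templates in the rack, at about (232,390) and (290,340). There are three black look-alikes at (195,320), (362,430) and (290,285), the stand at (405,270), and cups at (508,252) and (488,395). I'll enlarge the rack to tell the round template from the square one.

```bash
python3 - <<'E'
import cv2,numpy as np
im=np.load("pics/scene0.npy")[:,:,::-1]
a=cv2.resize(im[180:305,115:225],None,fx=4.8,fy=4.8,interpolation=cv2.INTER_CUBIC)
cv2.imwrite("pics/crop1.png",a)
im=np.load("pics/top0.npy")[:,:,::-1]
b=cv2.resize(im[165:270,180:405],None,fx=3.5,fy=3.5,interpolation=cv2.INTER_CUBIC)
cv2.imwrite("pics/crop2.png",b)
E
```

```text
(no output)
```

View pics/crop1.png

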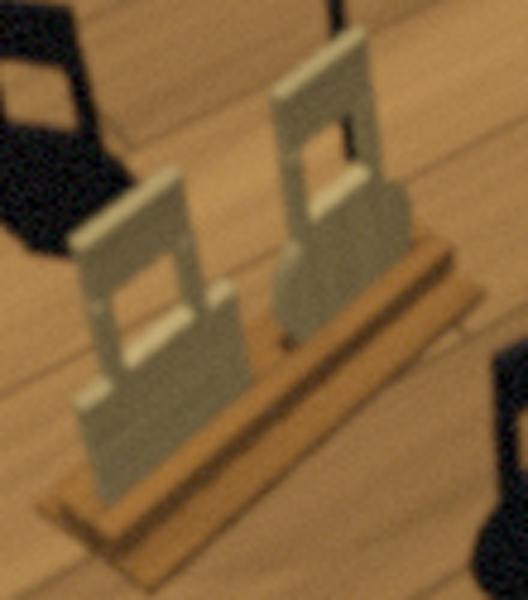

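View pics/crop2.png

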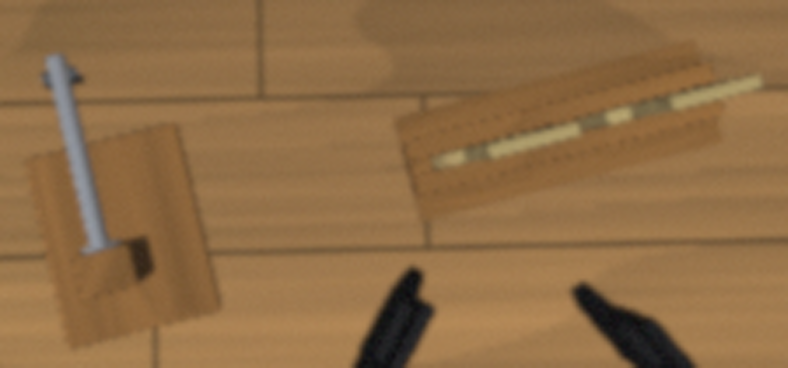

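The round-bellied template is the farther one in the crop, with its tab at (320,62) and curved flanks at (285,290) and (405,210). The nearer one, tab at (127,207), has square shoulders. In the top crop the round tab is the strip from (490,150) to (580,130), and the peg runs from (97,247) to (55,58). The plain black shapes are decoys. Next I'll fit the poses.

```bash
cat > h.py <<'E'
import numpy as np, cv2
from rig import ctrl,kinematics,camera,camera_info
from scipy.spatial.transform import Rotation as R
from scipy.optimize import least_squares
def proj(info,P):
    P=np.atleast_2d(P); V=np.array(info["view"]); c=P@V[:3,:3].T+V[:3,3]; p=c@np.array(info["K"]).T
    return p[:,:2]/p[:,2:]
def bp(info,uv,z):
    V=np.array(info["view"]); o=-V[:3,:3].T@V[:3,3]
    d=V[:3,:3].T@np.linalg.solve(info["K"],[*uv,1]); return o+d*(z-o[2])/d[2]
def world(pose,L):
    x,y,a=pose; c,s=np.cos(a),np.sin(a); L=np.atleast_2d(L)
    return np.c_[x+c*L[:,0]-s*L[:,1], y+s*L[:,0]+c*L[:,1], L[:,2]]
def fit(obs,x0):
    "obs: list of (info, uv, local xyz)"
    f=lambda p:np.concatenate([proj(i,world(p,l))[0]-uv for i,uv,l in obs])
    r=least_squares(f,x0,loss='soft_l1'); return r.x,r.fun.round(1)
def quat(yaw):
    "tool down, tool y (closing) at world yaw"
    y=np.array([np.cos(yaw),np.sin(yaw),0]); z=np.array([0,0,-1.]); x=np.cross(y,z)
    q=R.from_matrix(np.c_[x,y,z]).as_quat(); return q[[3,0,1,2]]
E
python3 - <<'E'
from h import *
S,T=camera_info("scene"),camera_info("top")
c1=lambda u,v:np.array([u/4.8+115,v/4.8+180])-.4; c2=lambda u,v:np.array([u/3.5+180,v/3.5+165])-.35
for n,u in [("round",c1(318,62)),("sq",c1(127,207))]: print(n,"scene",bp(S,u,.208).round(4))
for n,u in [("round",c2(535,140)),("sq",c2(715,89)),("rL",c2(490,151)),("rR",c2(580,130))]: print(n,"top",bp(T,u,.208).round(4))
print("cupA",bp(T,np.array([376,172])*.64,.095).round(3),"cupB",bp(T,np.array([200,328])*.64,.095).round(3))
for u,v in [(455,405),(568,408),(508,197)]: print("black",bp(T,np.array([u,v])*.64,.1).round(3))
r=fit([(T,c2(395,118),(.045,.132,.032)),(T,c2(692,42),(.045,-.132,.032)),(T,c2(425,218),(-.045,.132,.032)),
 (T,c2(535,140),(0,.066,.208)),(T,c2(715,89),(0,-.066,.208)),(S,c1(318,62),(0,.066,.208)),(S,c1(127,207),(0,-.066,.208))],[.5,-.15,.2])
print("rack",r)
f=lambda u,v:np.array([u,v])*.64-.2
s=fit([(T,c2(55,57),(.155,0,.19)),(T,c2(97,247),(.015,0,.19)),(T,c2(178,125),(.1,-.065,.02)),(T,c2(28,158),(.1,.065,.02)),
 (T,c2(220,306),(-.06,-.065,.02)),(T,c2(70,348),(-.06,.065,.02)),(S,f(464,246),(.155,0,.19)),(S,f(402,224),(.015,0,.19))],[.45,.17,.2])
print("stand",s)
for x in (.015,.07,.155,.3): print(x,world(s[0],(x,0,.19)).round(3))
E
```

```text
round scene [ 0.4869 -0.1257  0.208 ]
sq scene [ 0.518  -0.2537  0.208 ]
round top [ 0.4855 -0.125   0.208 ]
sq top [ 0.5181 -0.2517  0.208 ]
rL top [ 0.4786 -0.0936  0.208 ]
rR top [ 0.4917 -0.1565  0.208 ]
cupA [0.756 0.095 0.095] cupB [0.488 0.403 0.095]
black [ 0.347 -0.032  0.1  ]
black [ 0.337 -0.226  0.1  ]
black [ 0.706 -0.137  0.1  ]
rack (array([ 0.50141628, -0.18819353,  0.2385799 ]), array([ 0.3, -0.6,  2.8, -2.2,  0.1,  1.2, -0.4, -0.1,  0.3,  0.4,  0.3,
       -0.5,  0.3, -0.5]))
stand (array([0.40247945, 0.17285949, 0.22071211]), array([ 0.3, -0.7,  1.5,  0.5, -0.3, -1.1, -1.1,  0.3,  0.9,  1.2, -0.4,
        0.4,  0.8,  2.3,  0.2, -2.4]))
0.015 [[0.417 0.176 0.19 ]]
0.07 [[0.471 0.188 0.19 ]]
0.155 [[0.554 0.207 0.19 ]]
0.3 [[0.695 0.239 0.19 ]]
```

```bash
python3 - <<'E'
from h import *
yaw=.235; q0=R.from_quat(np.roll(ctrl.get_orientation(),-1)).as_matrix(); print(q0.round(2).tolist())
P=np.array([.4862,-.1253,.32])
rack=(0.5014,-0.1882,0.2386); st=(0.4025,0.1729,0.2207)
qs=[quat(yaw),quat(yaw+np.pi)]
for k,q in enumerate(qs):
    for p in [P,[*P[:2],.187],[.627,.224,.36],[.627,.224,.23],[*world(st,(.06,0,0))[0,:2],.23]]:
        j=kinematics.solve_ik(p,q); print(k,np.round(p,3),None if j is None else np.round(j,2))
ctrl.move_l([.271,.591,.38],speed=.3)
j=[kinematics.solve_ik(P,q) for q in qs]
k=min((k for k in (0,1) if j[k] is not None),key=lambda k:abs(j[k][6]))
ctrl.move_ptp(P,qs[k]); ctrl.grip(.06,40)
print(k,ctrl.get_tcp_pos(),ctrl.get_time_s())
i=camera_info("wrist"); im=camera("wrist"); np.save("pics/w1.npy",im)
cv2.imwrite("pics/w1.png",im[:,:,::-1])
L=[(s*.005,.066+t*.033,.208) for s in(-1,1) for t in(-1,1)]
print(proj(i,world(rack,L)).round(1).tolist())
E
```

```text
[[-0.91, 0.42, -0.0], [0.42, 0.91, -0.0], [-0.0, -0.0, -1.0]]
0 [ 0.486 -0.125  0.32 ] [ 0.16 -0.02  0.04  1.69  0.    1.48  0.43]
0 [ 0.486 -0.125  0.187] [-0.48  0.03  0.7   1.91 -0.02  1.21  0.46]
0 [0.627 0.224 0.36 ] [-0.62  0.34  0.33  1.22 -0.11  1.6  -0.08]
0 [0.627 0.224 0.23 ] [-0.62  0.37  0.32  1.44 -0.11  1.36 -0.07]
0 [0.461 0.186 0.23 ] [-0.74 -0.    0.3   1.85  0.    1.3  -0.2 ]
1 [ 0.486 -0.125  0.32 ] None
1 [ 0.486 -0.125  0.187] [-0.82  0.04  1.05  1.91 -0.03  1.21 -2.66]
1 [0.627 0.224 0.36 ] [ 0.34  0.57 -1.18  1.17  0.53  1.71  2.67]
1 [0.627 0.224 0.23 ] [ 0.39  0.63 -1.18  1.4   0.58  1.49  2.62]
1 [0.461 0.186 0.23 ] None
0 [ 0.48624283 -0.1251464   0.31995367] 3.7333
[[245.7, 220.5], [245.0, 150.8], [256.3, 220.4], [256.5, 150.8]]
```

View pics/w1.png

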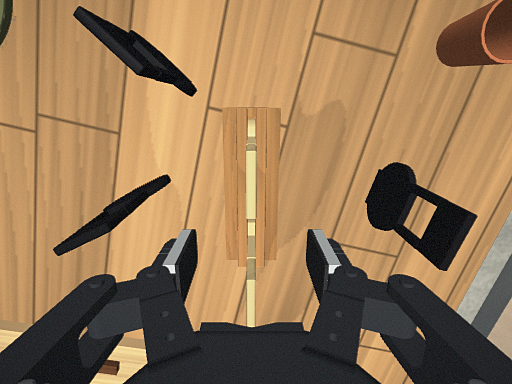

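The wrist view shows the round tab strip at columns 246–256, rows 150–220, matching the prediction. The fingers straddle it and no decoy is in the way. I'll grasp and lift.

```bash
python3 - <<'E'
from h import *
q=quat(.237); p=np.array([.4862,-.1253,.187])
ctrl.move_l(p,q,speed=.12); ctrl.wait(.2)
print(ctrl.get_wrist_force().round(1))
ctrl.grip(0.0,60)
print("w",ctrl.get_gripper_width(),ctrl.get_gripper_force(),ctrl.get_wrist_force().round(1))
ctrl.move_l(p+[0,0,.04],speed=.06); print(ctrl.get_gripper_width(),ctrl.get_wrist_force().round(1))
ctrl.move_l(p+[0,0,.16],speed=.12); ctrl.wait(.2)
print(ctrl.get_gripper_width(),ctrl.get_wrist_force().round(1),ctrl.get_time_s(),ctrl.get_tcp_pos())
im=camera("scene"); cv2.imwrite("pics/s2.png",cv2.resize(im[100:330,90:350,::-1],None,fx=2.5,fy=2.5,interpolation=cv2.INTER_CUBIC))
E
```

```text
[ 0.7 -0.2  0.1]
w 0.009317720961403007 59.35948669910431 [-0.2  0.1  0.6]
0.009142422336194245 [-0.2 -0.7 -2.1]
0.008917872269251233 [-0.1 -0.  -2.7] 7.9167 [ 0.4859359  -0.12524396  0.34630964]
```

View pics/s2.png

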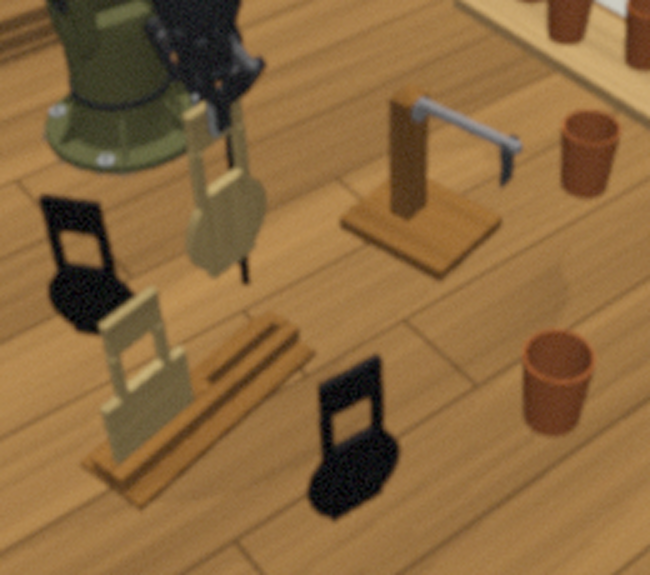

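The round-bellied plate is in the gripper at (228,190), and the square one still stands in the rack at (145,375). The stand is at (420,190) and the flap hangs at (508,165). I'll carry the plate to a point in front of the peg and look again.

```bash
python3 - <<'E'
from h import *
st=(0.4025,0.1729,0.2207); q=quat(st[2])
A=world(st,(.25,0,0))[0,:2]; B=world(st,(.20,0,0))[0,:2]
ctrl.move_l([*A,.346],q,speed=.2)
ctrl.move_l([*A,.231],speed=.12)
ctrl.move_l([*B,.231],speed=.08); ctrl.wait(.3)
print(ctrl.get_tcp_pos(),ctrl.get_time_s(),ctrl.get_gripper_width())
pts=[(.155,0,.19),(.015,0,.19),(.195,-.023,.208),(.195,.023,.208),(.195,.023,.156),(.195,-.023,.156)]
ims=[]
for n in ["scene","top"]:
    im=camera(n); i=camera_info(n); uv=proj(i,world(st,pts)); print(n,uv.round(1).tolist())
    c=uv.mean(0).astype(int); x,y=max(c[0]-55,0),max(c[1]-70,0); im=im[y:y+140,x:x+110,::-1]
    im=cv2.resize(im,(396,504),interpolation=cv2.INTER_CUBIC)
    for a in uv: cv2.circle(im,tuple(((a-[x,y]+.5)*3.6).astype(int)),3,(0,0,255),1)
    ims.append(im)
cv2.imwrite("pics/s3.png",np.hstack(ims))
E
```

```text
[0.59788339 0.2166769  0.23077081] 12.2417 0.00913799913007318
scene [[297.6, 159.5], [257.3, 140.7], [305.6, 164.1], [315.1, 155.9], [313.3, 170.8], [304.1, 179.1]]
top [[195.7, 180.2], [208.8, 235.8], [200.1, 161.3], [181.6, 165.8], [185.2, 168.7], [202.8, 164.4]]
```

View pics/s3.png

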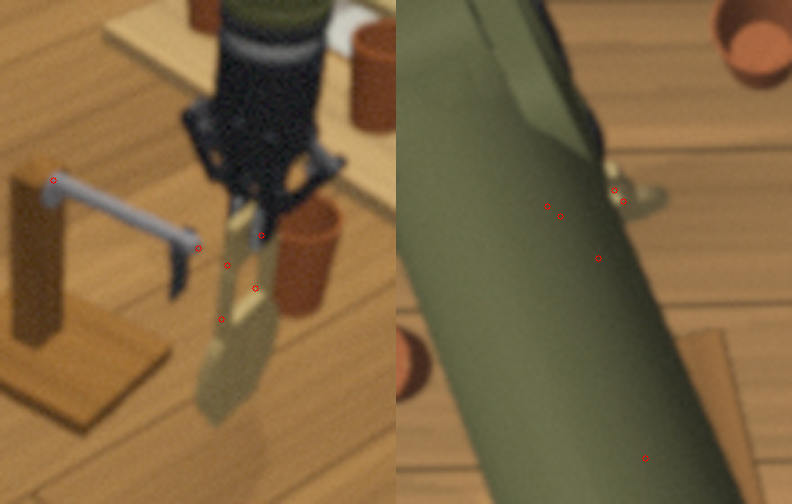

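The plate is held upright in front of the peg. Its eye spans (230–265, 235–325) in the left half and lines up with the peg tip at (198,245) and the flap at (180,270). I'll slide it on, checking force as it goes.

```bash
python3 - <<'E'
from h import *
st=(0.4025,0.1729,0.2207); f0=ctrl.get_wrist_force()
for x in (.165,.14,.12,.105,.09,.075,.066):
    ctrl.move_l([*world(st,(x,0,0))[0,:2],.231],speed=.05)
    f=ctrl.get_wrist_force()-f0; print(x,f.round(1))
    if np.linalg.norm(f)>12: print("stop"); break
ctrl.wait(.5)
print(ctrl.get_tcp_pos(),ctrl.get_time_s())
im=camera("scene"); cv2.imwrite("pics/s4.png",cv2.resize(im[90:250,210:350,::-1],None,fx=3.6,fy=3.6,interpolation=cv2.INTER_CUBIC))
E
```

```text
0.165 [0.3 0.3 0.3]
0.14 [0.8 1.  0.4]
0.12 [0.2 0.3 1. ]
0.105 [0.6 1.  0.7]
0.09 [ 0.5  0.1 -0. ]
0.075 [1.5 0.8 0.1]
0.066 [0.7 0.5 0.6]
[0.46692574 0.18738146 0.23094645] 16.575
```

View pics/s4.png

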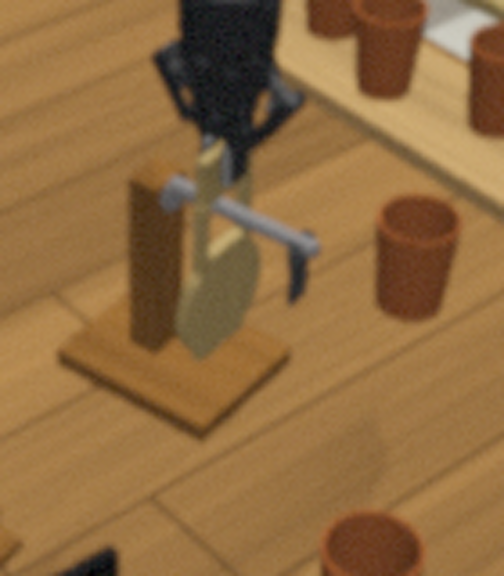

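The plate is threaded on the peg, with the peg passing through the eye at (225,205). The flap hangs straight down outside it at (298,275). Now I'll lower it until it touches and let go.

```bash
python3 - <<'E'
from h import *
p=ctrl.get_tcp_pos(); f0=ctrl.get_wrist_force()[2]
for k in range(1,17):
    ctrl.move_l([p[0],p[1],.231-.001*k],speed=.02)
    f=ctrl.get_wrist_force()[2]-f0
    if f>2.5: break
print(k,f,ctrl.get_tcp_pos())
ctrl.grip(.03,20); ctrl.wait(.5)
t=ctrl.get_tcp_pos()
ctrl.move_l([t[0],t[1],t[2]+.08],speed=.06)
ctrl.move_l([t[0],t[1],t[2]+.16],speed=.15); ctrl.wait(1.5)
print(ctrl.get_time_s(),ctrl.get_wrist_force().round(1))
im=camera("scene"); im=im[90:250,210:350,::-1]; cv2.imwrite("pics/s5.png",cv2.resize(im,None,fx=3.6,fy=3.6,interpolation=cv2.INTER_CUBIC))
ctrl.wait(.5); b=camera("scene")[90:250,210:350,::-1]; print("diff",cv2.absdiff(np.ascontiguousarray(im[50:]),np.ascontiguousarray(b[50:])).mean())
E
```

```text
12 7.102429257121754 [0.4671558  0.18741156 0.21993044]
24.125 [ 0.3  1.  -0.6]
diff 2.357251082251082
```

View pics/s5.png

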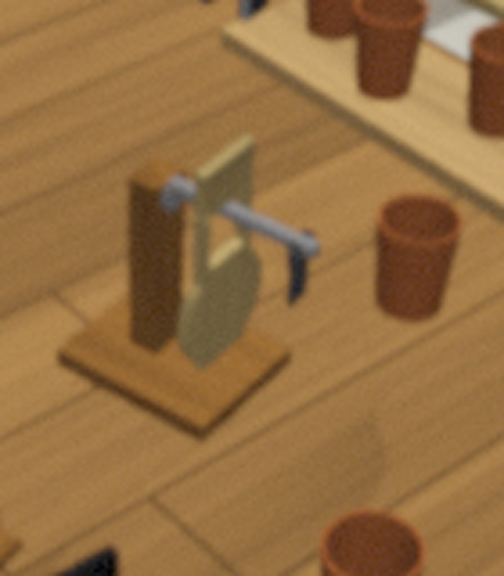

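The template hangs by its eye at (225,210), between the post and the flap, which has dropped shut at (298,275). The gripper is clear. I'll let any swing die out and hand in.

```bash
python3 - <<'E'
from rig import ctrl
ctrl.wait(6); print(ctrl.close_job(), ctrl.get_time_s())
E
```

```text
the job is handed in; nothing more can be done
the job is handed in; nothing more can be done
```

The round-bellied template hangs by its eye on the peg with the flap dropped shut behind it and the gripper clear; the job is handed in at about 31 s of the allowed 58 s, but the judge's result was not shown.

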